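# Hold the inspection cover flush on a tipped gear unit

## Robot

A 7-joint arm with a two-finger parallel gripper is mounted at the origin on the work surface. World frame = base frame: x ahead of the robot, y to its left, z up, the work surface at z = 0. Lengths are in m, angles in rad, forces in N, time in s.
With the tool pointing down it reaches from about 0.425 to 0.925 m from the base axis. Payload 6.8 kg.
Tool frame: the origin (TCP) lies between the finger pads; the fingertips stand bot.tip_extent ahead of it and the grasp point (between the pads) lies 11 mm behind it (bot.tip_extent is the distance from the TCP to the fingertips, in m); x points along the fingers, y is the direction in which the jaws open and shut, and the axes are right-handed (so a half turn about x gives the same grasp; the last joint's range is limited). The gripper opens to 88 mm and grips with 3 to 60 N. Pads are 20 mm wide; open, the fingers measure 115 mm over their backs; the gripper's body (75 mm by 178 mm) begins 61 mm behind the grasp point.
Start: joints at [1.073, 0.477, 0.022, 1.555, -0.011, 1.109, -0.083], TCP at [0.257, -0.624, 0.231] pointing down, gripper open.
Joint ranges: [-2.96, 2.96], [-0.34, 2.1], [-1.41, 1.46], [0.24, 2.44], [-1.37, 4.51], [0.17, 1.92], [-2.96, 2.96]. Speed limits (rad/s): [2.39, 2.39, 3.14, 3.14, 3.14, 3.14, 3.14].

## Interface

Orientations are given as a rotation vector (axis times angle).
In Python, from bench import readout, vision, bot gives the robot as it stands.
- The arm moves only by the shell command python3 -m handwheel 'ROWS'. ROWS is JSON, a list of rows, each a list of 7 numbers: the shift along the tool's x, y, z in cm, then the turn, a rotation vector about the tool's x, y, z in rad, then the finger opening in cm, from 0 to 8.78. In form: [[dx, dy, dz, wx, wy, wz, jaw], ...]. A call has 1 to 12 rows; each row is the pose to reach, as a shift and turn from the pose commanded when the call began, along the tool's axes at that moment; what a row does not reach only later rows make up. A row lasts 1/10 s, in which the tool goes at most 50 mm and 8.59 degrees, less where a joint would pass 70% of its speed; a pose out of reach is approached as far as the arm can. A call with a gripper value outside its range is refused whole. The fingers move at their own pace and stop on an object; the grip force is fixed at half the most. Time passes only in rows, so rows that repeat a pose let the fingers close. It gives the time, the measured TCP pose, the force and the opening at its end, in the units of the state.
- readout.sense(): the state, without advancing time (a new reading comes with each control period).
- vision.camera(name): name is "scene" or "side" or "wrist"; returns the picture (480x640x3 uint8, blue, green, red); there is no depth.
- vision.calibration(name): a dict with "camera_matrix" (3x3 intrinsics, pixels), "k1" (the pictures are not rectified: a ray, as slopes to the right and down, at radius r is drawn at 1 + k1 r^2 times it, then the intrinsics apply), "world_to_cam" (4x4, takes a point from world to camera coordinates). Camera axes: x right, y down, z forward; pixel columns grow to the right and rows downward; lengths in m; the calibration is good to about 2 mm. A picture is of the moment at which its call begins: read the wrist's pose just before it. calibration takes no time and is no camera call; for the wrist camera it gives the pose at the moment of the call.
- bot.finish_job(): hands the job in, once; it reports no verdict.
Trained networks look in the newest picture that a camera, given by its name, has taken for a name from the list of things; names that differ only in an ending like _2 or _b are one class to them, and where a whole thing is asked for, a point or a joint stands for the part that bears it (a point fixed in the world has none). Each returns a list of dicts, best first, with "confidence" (0 to 1); they miss things now and then, are a little off and sometimes report something else, mostly with a low value. They report only what shows in the picture. A call takes as long as a camera call. They do not tell look-alikes from the thing itself.
- vision.spot_in(camera, query): "xyz" ([x, y, z] in m, in the coordinates of the camera as it stood for that picture, good to about 4 mm: the middle of the surface that is visible of it).
- vision.regions_of(camera, query): "region" (480x640 bool, what is visible of it).
The state is a dict: "t": time; "q": joint angles; "dq": joint speeds; "joint_torque": joint torques, N m; "position": TCP position; "orientation": TCP orientation; "contact_force": force on the tool from outside, world axes, zero at the start; "ft_torque": the same for the moment, N m; "finger_gap": finger opening in m.
Only numpy, scipy, OpenCV 4.12 (cv2) and the standard library are available. Lean on these libraries where they do the work, as an engineer would, in place of code of your own. Each camera call takes 0.05 s, during which the arm holds its last target. There are 200 camera calls.

## Task

Take the lid off the grey parts box and set it down gently, right way up, on the black rubber mat. Then take the rectangular inspection cover out of the box by its hex breather, bring it to the slope of the gear unit's open flange and hold it there, edges in line and flush all over, pressed on lightly so that the screws can be started: finish while still holding it, do not let go. Leave the vise setting and everything else on the bench as they are.

Things in the scene. Friction and masses are not known exactly. Their poses are not given: they have to be found in the camera images.
- flange (a point): Centre of the flat machined top face of the gear unit's inspection flange: 100 mm along its x, 80 mm along its y, a rim 18 mm wide round a 64 x 44 mm opening, standing 29 mm proud of the housing. z points out of the face, x runs up the slope, y lies level. The face slopes 12 to 34 degrees off level, low edge towards the robot, turned up to 26 degrees either way, some 0.2 m above the bench.
- unit: Grey gear unit (about 110 x 96 mm, 115 mm high) with the blue vise bed that it is clamped on. Its axes are parallel to those of the flange; the origin lies on the vise's hinge, 100 mm down the slope from the flange centre and 145 mm below the face. The vise is fixed to the bench and its hinge is locked by friction: light pushes do not move it.
- lid: Loose grey plastic lid on the parts box: 158 mm (x) by 162 mm (y) outside, 3 mm thick, with a skirt 12 mm deep that hangs round the box with 3 mm play each side. Origin: centre of the skirt's lower edge; z up. On top, in the middle, an upright grip rib: 60 mm along x, 14 mm thick along y, from 15 to 45 mm above the origin. 140 g.
- parts_box: Grey plastic open-topped parts box, fixed to the bench, 146 mm (x) by 150 mm (y) outside, 57 mm high, walls and floor 3 mm. Origin: centre of its underside. The lid closes it at the start (origin 45 mm above the bench) and the inspection cover lies on its floor. It stands on one side of the vise, the mat on the other.
- cover: Rectangular aluminium cover, 100 mm (x) by 80 mm (y), 8 mm thick, flat in the box, up to 10 mm off its middle, sides parallel to the box's to 9 degrees. Origin: centre of the flat underside; z up. In its middle a steel hex breather: 30 mm across flats, from 8 to 42 mm above the underside, a 25 mm round cap up to 46 mm. Two flats (17 mm wide) face +y and -y. Alike after a half turn. 180-360 g.
- mat: Black rubber mat, fixed flat on the bench, bare: 200 mm (its x) by 190 mm (its y), 3 mm thick. Origin: centre of its underside.
- spray_can: Bystander: upright black spray can with a yellow cap, 52 mm across, 190 mm tall. Origin: centre of its underside.
- spanner: Bystander: steel open-ended spanner, 190 mm long, lying flat. Origin at its middle, underside.
- screwdriver: Bystander: screwdriver lying flat. Origin at its middle, underside.
- bearing_cap: Bystander: ROUND aluminium bearing end cap, 80 mm across, with a round boss (not the part to fit). Origin: centre of its underside.
- bearing: Bystander: ball bearing lying flat, 62 mm across, 18 mm high. Origin: centre of its underside.
- mug: Bystander: white mug, 80 mm across, 90 mm high. Origin: centre of its underside.
- screw_box: Bystander: cardboard box of screws, 85 x 60 x 35 mm, the box nearest to the robot. Origin: centre of its underside.
There are look-alikes about, which are no part of the job. Leave any purple look-alike of the lid alone.

How it is judged:
On the way, in this order (a step that is already met when the one before it is completed fails the run):
1. the lid is off the box and let go, lying right way up on the rubber mat (horizontal distance between lid and mat below 0.05 m and z of lid in the frame of mat below 0.009 m and angle between lid's own z axis and vertical below 0.08 rad and linear speed of lid below 0.03 m/s and contact force between the fingers and lid below 0.1 N), for 0.2 s.
2. the inspection cover is lifted clear of the box in the fingers (height (world z) of cover above 0.06 m and contact force between the fingers and cover above 1 N), for 0.2 s.
At the end, for the whole second after the job is handed in: The inspection cover lies on the flange, centred within 5 mm each way, turned under 4 degrees from its edges, face to face within 2 mm and 1.2 degrees, pressed on with 4 to 35 N by the fingers that hold it; the lid rests, let go, right way up on the rubber mat, within 50 mm of its centre (all of step 1 and x of cover in the frame of flange between -0.005 and 0.005 m and y of cover in the frame of flange between -0.005 and 0.005 m and z of cover in the frame of flange between -0.002 and 0.002 m and angle between the z axis of cover and the z axis of flange, either way round below 0.022 rad and angle between the x axis of cover and the x axis of flange, either way round below 0.07 rad and contact force between cover and unit between 4 and 35 N and contact force between the fingers and cover above 2 N); the arm keeps its last pose, push and grip.
It fails at once if the gear unit or its vise is knocked out of its setting (flange moved over 8 mm) (distance of flange from where it was at the start of the episode above 0.008 m).
It fails at once if the lid is dropped or thrown (over 0.8 m/s out of the fingers) (linear speed of lid above 0.8 m/s and contact force between the fingers and lid below 0.1 N).
It fails at once if a bystander is moved over 30 mm (distance of any of spray_can, spanner, screwdriver, bearing_cap, bearing, mug, screw_box from where it was at the start of the episode above 0.03 m).
It also fails if it takes over 72 s, if anything falls off the work surface, if the arm or the gripper's body presses on something with over 40 N, if the wrist force passes 120 N, or if a joint passes its speed limit or range.

## Working session

There is one attempt and no reset: what is moved stays moved. The work goes in short steps, Python scripts to look and compute and a shell command to move; the robot and the scene stay as the last step left them, time stands still between calls to the robot, and variables do not carry over. Pictures are saved under pics/ and viewed, about 8 in all and at most 12, crops included, and the job is handed in when it is done.

```bash
ls; mkdir -p pics; cat > h.py <<'E'
import numpy as np, cv2
from scipy.spatial.transform import Rotation as R
from bench import readout, vision, bot
def w2c(n): return np.array(vision.calibration(n)["world_to_cam"])
def toworld(T,p): return (np.linalg.inv(T)@np.r_[p,1])[:3]
def proj(cal,P):
    T=np.array(cal["world_to_cam"]);K=np.array(cal["camera_matrix"])
    c=(T[:3,:3]@np.atleast_2d(P).T).T+T[:3,3]
    s=c[:,:2]/c[:,2:]; s=s*(1+cal["k1"]*(s**2).sum(1,keepdims=True))
    return s@K[:2,:2].T+K[:2,2]
def ray(cal,uv):
    T=np.array(cal["world_to_cam"]);K=np.array(cal["camera_matrix"])
    d=(np.atleast_2d(uv)-K[:2,2])@np.linalg.inv(K[:2,:2]).T
    s=d.copy()
    for _ in range(20): s=d/(1+cal["k1"]*(s**2).sum(1,keepdims=True))
    v=np.c_[s,np.ones(len(s))]@T[:3,:3]
    return -T[:3,:3].T@T[:3,3], v
def onplane(cal,uv,z):
    o,v=ray(cal,uv); return o+v*((z-o[2])/v[:,2:])
E
cat > a.py <<'E'
from h import *
print(bot.tip_extent, readout.sense())
ims=[]
for n in ["scene","side","wrist"]:
    im=vision.camera(n); cv2.imwrite(f"pics/{n}0.png",im); T=w2c(n)
    print(n, np.round(np.linalg.inv(T),2).tolist(), vision.calibration(n)["camera_matrix"])
    for q in ["flange","unit","lid","parts_box","mat"]+(["spray_can","screw_box","mug","bearing_cap","bearing","spanner","screwdriver"] if n=="scene" else []):
        for d in vision.spot_in(n,q)[:3]:
            p=toworld(T,d["xyz"]); print(n,q,round(d["confidence"],2),np.round(p,3),np.round(proj(vision.calibration(n),p)[0]))
E
python3 a.py
```

```text
pics
0.008 {'t': 0.0, 'q': array([ 1.07290412,  0.47779272,  0.02236607,  1.55641194, -0.01151293,
        1.10927151, -0.08312746]), 'dq': array([ 4.48702818e-04, -2.38043374e-03, -1.66563678e-05,  3.65258691e-04,
       -5.17765881e-04,  1.81191855e-04, -2.97638353e-04]), 'joint_torque': array([ 9.79657634e-04, -5.82842553e+01,  1.53465964e+00, -2.72604346e+01,
       -5.43649821e-02,  1.69463031e-02,  2.52742511e-04]), 'position': array([ 0.25626063, -0.62385584,  0.22970384]), 'orientation': array([ 2.0079226 ,  0.39815758, -2.00887781]), 'contact_force': array([-0.01962744,  0.02374688,  0.35019987]), 'ft_torque': array([-0.01545765, -0.07549009, -0.01342669]), 'finger_gap': 0.08778675898532584}
scene [[-0.28, 0.72, -0.64, 1.22], [0.96, 0.21, -0.19, 0.3], [-0.0, -0.66, -0.75, 0.95], [0.0, 0.0, 0.0, 1.0]] [[479.24233996   0.         319.94868524]
 [  0.         479.24233996 233.25016622]
 [  0.           0.           1.        ]]
scene flange 0.56 [ 0.593 -0.006  0.179] [264. 231.]
scene unit 0.7 [ 0.587 -0.009  0.185] [264. 227.]
scene lid 0.65 [0.512 0.3   0.058] [404. 268.]
sc
[... 721 characters left out ...]
0.         497.81839097 236.16337021]
 [  0.           0.           1.        ]]
side flange 0.9 [0.537 0.018 0.161] [318. 210.]
side unit 0.67 [0.538 0.017 0.161] [318. 210.]
side unit 0.16 [0.282 0.266 0.004] [414. 358.]
side lid 0.97 [0.49  0.316 0.059] [306. 337.]
side lid 0.88 [0.267 0.481 0.013] [414. 456.]
side lid 0.43 [0.538 0.017 0.159] [318. 211.]
side parts_box 0.62 [0.465 0.368 0.017] [312. 376.]
side mat 0.88 [ 0.479 -0.33  -0.001] [362. 201.]
wrist [[0.38, -0.89, -0.25, 0.33], [-0.92, -0.37, -0.1, -0.6], [-0.0, 0.27, -0.96, 0.39], [0.0, 0.0, 0.0, 1.0]] [[424.46918352   0.         313.9944163 ]
 [  0.         424.46918352 234.314536  ]
 [  0.           0.           1.        ]]
```

View pics/scene0.png

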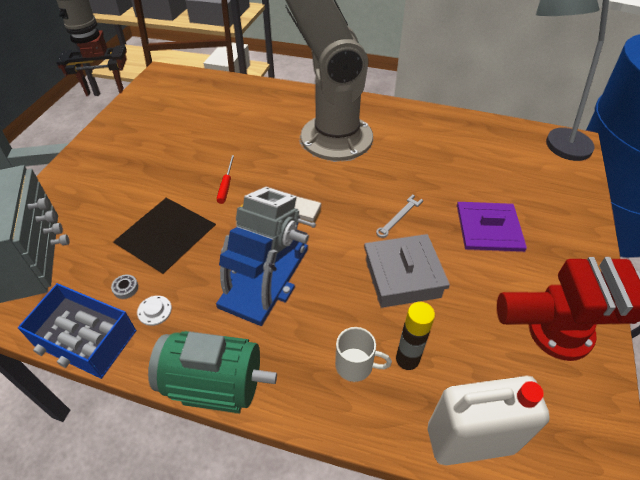

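View pics/side0.png

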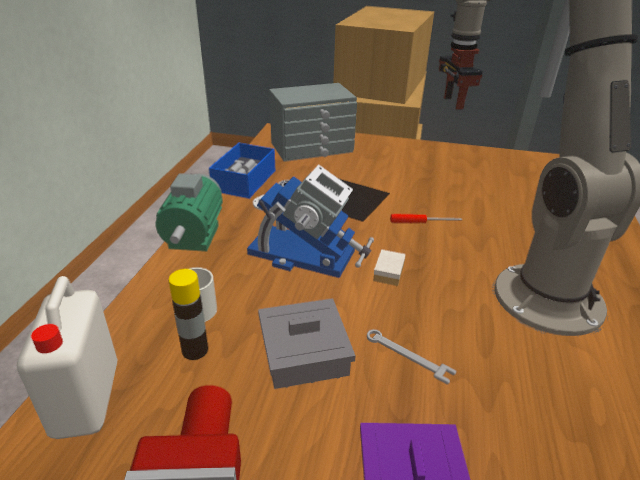

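The scene picture shows two lids: a grey one at (404,268) on the grey box and a purple one at (490,227) lying on the bench. The grey one fits the description, and the purple one is the look-alike to leave alone. The flange is at about (270,195) and the mat at (165,235). The side picture agrees: grey lid (305,335), purple lid (414,456), flange (325,185). I'll confirm with one enlarged crop.

```bash
cat > crop.py <<'E'
import cv2,numpy as np,sys
def crop(f,x,y,w,h,W=400,H=300):
    c=cv2.resize(cv2.imread(f)[y:y+h,x:x+w],(W,H),interpolation=cv2.INTER_CUBIC)
    st=10 
    for i in range(-(-x//st)*st,x+w,st): 
        X=int((i-x)*W/w); cv2.line(c,(X,0),(X,5),(0,0,255),1); cv2.putText(c,str(i),(X,14),0,.33,(0,0,255),1)
    for j in range(-(-y//st)*st,y+h,st):
        Y=int((j-y)*H/h); cv2.line(c,(0,Y),(5,Y),(0,0,255),1); cv2.putText(c,str(j),(6,Y+4),0,.33,(0,0,255),1)
    return c
E
python3 - <<'E'
from crop import *
a=crop("pics/scene0.png",356,226,100,75);b=crop("pics/side0.png",250,295,112,84+6)
c=crop("pics/scene0.png",234,180,80,60);d=crop("pics/side0.png",290,160,80,60)
cv2.imwrite("pics/c1.png",np.vstack([np.hstack([a,b]),np.hstack([c,d])]))
E
```

```text
(no output)
```

View pics/c1.png

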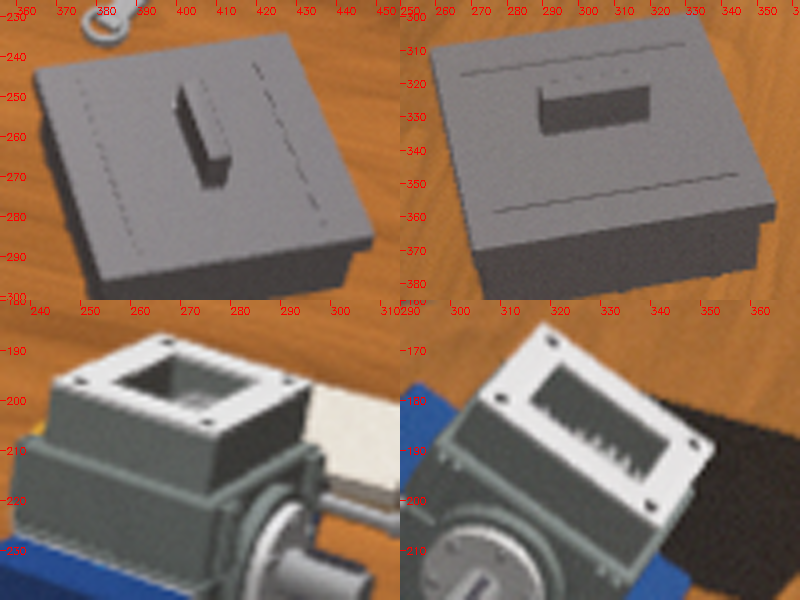

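The crop confirms the grey lid with its dark rib and grey box, and shows the flange face corners clearly. Next I fit poses from the corners.

```bash
cat > fit.py <<'E'
from h import *
from scipy.optimize import least_squares
S=vision.calibration("scene");D=vision.calibration("side")
sl=np.array([[364.7,244],[428,234.2],[449,285.2],[381.5,296]]);dl=np.array([[259,310],[334.6,298.6],[355.3,356.2],[271,370]])
a=onplane(S,sl,.06);b=onplane(D,dl,.06)
for k in(a,b):
    print("lid",k.mean(0).round(4),k.round(3).tolist(),[np.round(np.degrees(np.arctan2(*(k[(i+1)%4]-k[i])[1::-1])),1) for i in range(4)])
rib=onplane(S,[[401,252],[411.0,271]],.075); print("rib",rib.round(3))
m=onplane(S,[[115,236],[168,198.5],[215,228.5],[163,271]],.003);print("mat",m.mean(0).round(4))
L=np.array([[.05,-.04,0],[.05,.04,0],[-.05,.04,0],[-.05,-.04,0]])
so=np.array([[244.4,196.4],[276.6,207.4],[296.4,197],[267,186.6]]);do=np.array([[319,164.4],[306,179.6],[341.4,206],[353,189]])
def pts(p): return p[:3]+L@(R.from_euler('z',p[3])*R.from_euler('y',-p[4])).as_matrix().T
f=lambda p:np.r_[proj(S,pts(p))-so,proj(D,pts(p))-do].ravel()
r=least_squares(f,[.55,0,.2,0,.4]);print("flange",r.x[:3].round(4),np.degrees(r.x[3:]).round(2),r.fun.round(1))
E
python3 fit.py
```

```text
lid [0.4998 0.302  0.06  ] [[0.468, 0.195, 0.06], [0.392, 0.34, 0.06], [0.534, 0.408, 0.06], [0.605, 0.265, 0.06]] [np.float64(117.5), np.float64(25.6), np.float64(-63.4), np.float64(-153.1)]
lid [0.4947 0.3028 0.06  ] [[0.6, 0.267, 0.06], [0.459, 0.195, 0.06], [0.39, 0.34, 0.06], [0.53, 0.409, 0.06]] [np.float64(-152.9), np.float64(115.3), np.float64(26.1), np.float64(-63.5)]
rib [[0.481 0.285 0.075]
 [0.53  0.317 0.075]]
mat [ 0.5283 -0.3314  0.003 ]
flange [ 0.519  -0.0151  0.2119] [-9.05 27.85] [-0.4 -0.6  0.1 -0.3  0.4 -0.4 -0.7 -0.2 -0.3  0.5 -0.8 -0.1  0.1 -0.1
  0.1  1. ]
```

```bash
cat >> h.py <<'E'
def down(deg):
    a=np.radians(deg);c,s=np.cos(a),np.sin(a)
    return R.from_matrix(np.array([[0,0,-1],[c,s,0],[s,-c,0]]).T)
def to(pos,rot,label=""):
    s=readout.sense(); c=R.from_rotvec(s["orientation"])
    d=c.inv().apply(np.array(pos)-s["position"])*100; w=(c.inv()*rot).as_rotvec()
    print(label,"shift cm",d.round(2),"turn",w.round(3))
def st():
    s=readout.sense(); M=R.from_rotvec(s["orientation"]).as_matrix()
    print("t",round(s["t"],2),"pos",s["position"].round(4),"x",M[:,0].round(3),"y",M[:,1].round(3),"q",s["q"].round(2),"F",s["contact_force"].round(2),"gap",round(s["finger_gap"],4))
E
python3 - <<'E'
from h import *
st()
T=np.linalg.inv(w2c("wrist"));s=readout.sense();c=R.from_rotvec(s["orientation"])
print("cam in tool",c.inv().apply(T[:3,3]-s["position"]).round(3),c.inv().apply(T[:3,:3].T).round(3).tolist())
for a in (116.3,-63.7): to([.44,-.02,.42],down(a if 0 else a),f"via {a}"); to([.497,.302,.20],down(a),f"lid {a}")
E
```

```text
t 1.25 pos [ 0.2565 -0.6244  0.2306] x [-0.  0. -1.] y [ 0.38  -0.925 -0.   ] q [ 1.07  0.48  0.02  1.56 -0.01  1.11 -0.08] F [-0.28  1.11  1.15] gap 0.0878
cam in tool [-0.155 -0.001 -0.075] [[0.001, 1.0, -0.001], [-0.271, 0.001, 0.963], [0.963, -0.0, 0.271]]
via 116.3 shift cm [-18.93 -48.93 -39.94] turn [ 3.072  0.    -0.   ]
lid 116.3 shift cm [  3.07 -76.55 -57.45] turn [ 3.072  0.    -0.   ]
via -63.7 shift cm [-18.93 -48.93 -39.94] turn [-0.069  0.     0.   ]
lid -63.7 shift cm [  3.07 -76.55 -57.45] turn [-0.069  0.     0.   ]
```

```bash
python3 -m handwheel '[[-5,0,0,0,0,0,8.7],[-10,0,0,0,0,0,8.7],[-15,0,0,0,0,0,8.7],[-20.9,-47.6,-45.9,-0.069,0,0,8.7],[-20.9,-47.6,-45.9,-0.069,0,0,8.7],[-20.9,-47.6,-45.9,-0.069,0,0,8.7],[-20.9,-47.6,-45.9,-0.069,0,0,8.7],[-20.9,-47.6,-45.9,-0.069,0,0,8.7],[-20.9,-47.6,-45.9,-0.069,0,0,8.7],[-20.9,-47.6,-45.9,-0.069,0,0,8.7],[-20.9,-47.6,-45.9,-0.069,0,0,8.7],[-20.9,-47.6,-45.9,-0.069,0,0,8.7]]'
python3 - <<'E'
from h import *
st()
to([.50,-.01,.44],down(-63.7))
E
```

```text
t: 2.45
position: [0.422, -0.2057, 0.4212]
orientation: [1.967, 0.458, -1.966]
contact_force: [0.9, 1.0, 0.1]
finger_gap: 0.0869
t 2.45 pos [ 0.422  -0.2057  0.4212] x [ 0.001 -0.001 -1.   ] y [ 0.443 -0.897  0.001] q [ 0.61  0.01 -0.29  1.73  0.    1.4  -0.79] F [0.88 1.01 0.06] gap 0.0869
 shift cm [ -1.89 -14.09 -15.66] turn [-0.    -0.    -0.001]
```

```bash
python3 -m handwheel '[[-1.8,-14,-15.6,0,0,0,8.7],[-1.8,-14,-15.6,0,0,0,8.7],[-1.8,-14,-15.6,0,0,0,8.7],[-1.8,-14,-15.6,0,0,0,8.7],[-1.8,-14,-15.6,0,0,0,8.7],[-1.8,-14,-15.6,0,0,0,8.7],[-1.8,-14,-15.6,0,0,0,8.7]]'
python3 - <<'E'
from h import *
st()
cal=vision.calibration("wrist"); im=vision.camera("wrist"); cv2.imwrite("pics/w1.png",im)
np.savez("w1.npz",T=cal["world_to_cam"])
for q in ["flange","mat","lid"]:
  for d in vision.spot_in("wrist",q)[:2]: print(q,d["confidence"],toworld(np.array(cal["world_to_cam"]),d["xyz"]).round(3))
p0=np.array([.519,-.0151,.2119]);L=np.array([[.05,-.04,0],[.05,.04,0],[-.05,.04,0],[-.05,-.04,0]])
P=p0+L@(R.from_euler('z',-9.05,degrees=True)*R.from_euler('y',-27.85,degrees=True)).as_matrix().T
print(proj(cal,P).round(1).tolist())
to([.497,.302,.16],down(-63.7))
E
```

```text
t: 3.15
position: [0.4992, -0.0148, 0.4384]
orientation: [1.966, 0.457, -1.968]
contact_force: [0.5, -0.3, 0.4]
finger_gap: 0.0867
t 3.15 pos [ 0.4992 -0.0148  0.4384] x [-0.001 -0.001 -1.   ] y [ 0.441 -0.897  0.001] q [ 0.37  0.08 -0.49  1.63  0.04  1.44 -1.25] F [ 0.47 -0.28  0.41] gap 0.0867
flange 0.86 [ 0.57  -0.013  0.192]
mat 0.9 [ 0.536 -0.325 -0.001]
lid 0.61 [0.5   0.296 0.057]
[[394.5, 170.1], [317.2, 113.5], [263.8, 190.9], [331.1, 236.9]]
 shift cm [ 27.84 -28.57 -13.76] turn [-0.003  0.    -0.   ]
```

View pics/w1.png

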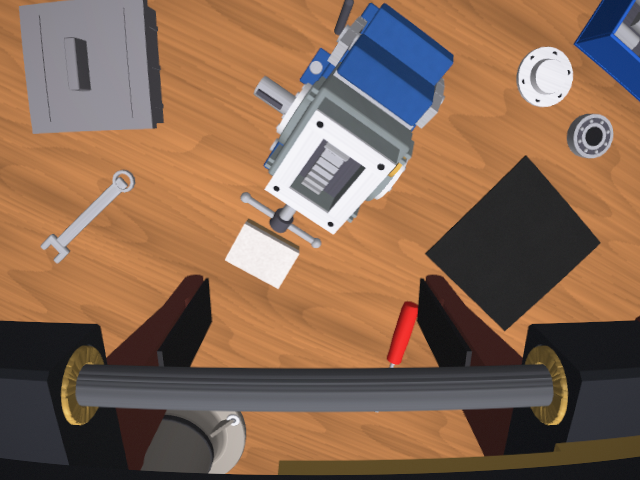

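The wrist picture shows the whole bench: flange quad around (395,157),(315,110),(264,189),(333,234), the lid top left with its rib at (77,63), and the mat centred at about (513,243). Next I extract corners with subpixel precision and refit.

```bash
cat > quad.py <<'E'
from h import *
def quad(im,box,fn):
    x,y,w,h=box; m=fn(im[y:y+h,x:x+w].astype(int)).astype(np.uint8)
    m=cv2.morphologyEx(m,cv2.MORPH_OPEN,np.ones((3,3)))
    c=max(cv2.findContours(m,cv2.RETR_EXTERNAL,cv2.CHAIN_APPROX_NONE)[0],key=cv2.contourArea)
    hull=cv2.convexHull(c); e=.02
    while len(q:=cv2.approxPolyDP(hull,e*cv2.arcLength(hull,True),True))>4: e*=1.15
    q=q[:,0].astype(float); C=c[:,0].astype(float); lines=[]
    for i in range(4):
        a,b=q[i],q[(i+1)%4]; d=(b-a)/np.linalg.norm(b-a); t=(C-a)@d; n=np.abs((C-a)@[-d[1],d[0]])
        P=C[(t>.12*np.linalg.norm(b-a))&(t<.88*np.linalg.norm(b-a))&(n<3)]
        vx,vy,x0,y0=cv2.fitLine(P.astype(np.float32),cv2.DIST_HUBER,0,.01,.01).ravel(); 
        ctr=q.mean(0); nn=np.array([-vy,vx]); nn*=np.sign(nn@(np.array([x0,y0])-ctr)); lines.append(np.r_[nn,nn@[x0,y0]+.5])
    out=[np.linalg.solve(np.array([lines[i-1][:2],lines[i][:2]]),[lines[i-1][2],lines[i][2]]) for i in range(4)]
    return np.array(out)+[x,y]
E
python3 - <<'E'
from quad import *
from scipy.optimize import least_squares
im=cv2.imread("pics/w1.png");cal=dict(vision.calibration("wrist"));cal["world_to_cam"]=np.load("w1.npz")["T"]
S=vision.calibration("scene");D=vision.calibration("side")
white=lambda p:(p.min(2)>195)
q=quad(im,(240,95,175,150),white);print(q.round(1).tolist())
m=quad(im,(415,145,195,195),lambda p:p.max(2)<70); print("mat",m.round(1).tolist(),onplane(cal,m,.003).mean(0).round(4))
l=quad(im,(0,0,162,145),lambda p:(p.max(2)-p.min(2)<25)&(p.mean(2)>95)); P=onplane(cal,l,.06);print("lid",l.round(1).tolist(),P.mean(0).round(4),P.round(3).tolist())
L=np.array([[.05,-.04,0],[.05,.04,0],[-.05,.04,0],[-.05,-.04,0]])
so=np.array([[244.4,196.4],[276.6,207.4],[296.4,197],[267,186.6]]);do=np.array([[319,164.4],[306,179.6],[341.4,206],[353,189]])
def pts(p): return p[:3]+L@(R.from_euler('z',p[3])*R.from_euler('y',-p[4])).as_matrix().T
x0=[.519,-.015,.212,-.16,.48]; pr=proj(cal,pts(np.array(x0)))
q=np.array([q[np.argmin(((q-k)**2).sum(1))] for k in pr])
for ws in (1,0):
  f=lambda p:np.r_[ws*(proj(S,pts(p))-so),ws*(proj(D,pts(p))-do),proj(cal,pts(p))-q].ravel()
  r=least_squares(f,x0);print("flange",r.x[:3].round(4),np.degrees(r.x[3:]).round(2),r.fun[-8:].round(1))
E
```

```text
[[315.7, 108.9], [396.1, 165.4], [332.7, 234.2], [263.7, 189.1]]
mat [[526.0, 154.7], [600.6, 242.5], [504.5, 330.7], [424.8, 253.0]] [ 0.5312 -0.3337  0.003 ]
lid [[142.1, -1.9], [152.0, 127.6], [31.8, 132.9], [17.4, 3.1]] [0.4991 0.3025 0.06  ] [[0.602, 0.263, 0.06], [0.466, 0.194, 0.06], [0.393, 0.34, 0.06], [0.536, 0.413, 0.06]]
flange [ 0.5216 -0.014   0.2133] [-8.12 27.73] [-1.2  0.4  0.6  1.1  0.2  0.1 -0.5  0.3]
flange [ 0.5225 -0.0135  0.2184] [-7.86 28.5 ] [-0.1 -0.   0.   0.  -0.1 -0.2  0.2  0.2]
```

```bash
python3 -m handwheel '[[4,-7,-3.4,0,0,0,8.7],[8,-14,-6.8,0,0,0,8.7],[14,-20,-10,0,0,0,8.7],[20,-25,-12,0,0,0,8.7],[25,-28.6,-13.8,0,0,0,8.7],[29,-28.6,-13.8,0,0,0,8.7],[30.8,-28.6,-13.8,0,0,0,8.7],[30.8,-28.6,-13.8,0,0,0,8.7],[30.8,-28.6,-13.8,0,0,0,8.7],[30.8,-28.6,-13.8,0,0,0,8.7]]'
python3 - <<'E'
from h import *
st()
cal=vision.calibration("wrist"); im=vision.camera("wrist"); cv2.imwrite("pics/w2.png",im)
a=np.radians(26.7);ex=np.array([np.cos(a),np.sin(a),0]);ey=np.array([-ex[1],ex[0],0]);c=np.array([.4985,.3025,.09])
P=np.array([c+i*.03*ex+j*.007*ey for i,j in((1,1),(1,-1),(-1,-1),(-1,1))]);uv=proj(cal,P)
print(uv.round(1).tolist())
cv2.polylines(im,[uv.astype(int)],True,(0,255,0)); cv2.imwrite("pics/w2o.png",im)
to([.4985,.3025,.0725],down(-63.3))
E
```

```text
t: 4.35
position: [0.4931, 0.3051, 0.1252]
orientation: [1.955, 0.461, -1.973]
contact_force: [-1.6, -0.9, -0.2]
finger_gap: 0.087
t 4.35 pos [0.4931 0.3051 0.1252] x [-0.008 -0.003 -1.   ] y [ 0.446 -0.895 -0.001] q [-0.19  0.52 -0.61  1.84  0.37  0.9  -2.09] F [-1.56 -0.94 -0.24] gap 0.087
[[310.7, 208.5], [341.3, 208.4], [339.4, 326.3], [311.3, 326.3]]
 shift cm [ 5.53  0.32 -0.29] turn [-0.005  0.006  0.   ]
```

View pics/w2o.png

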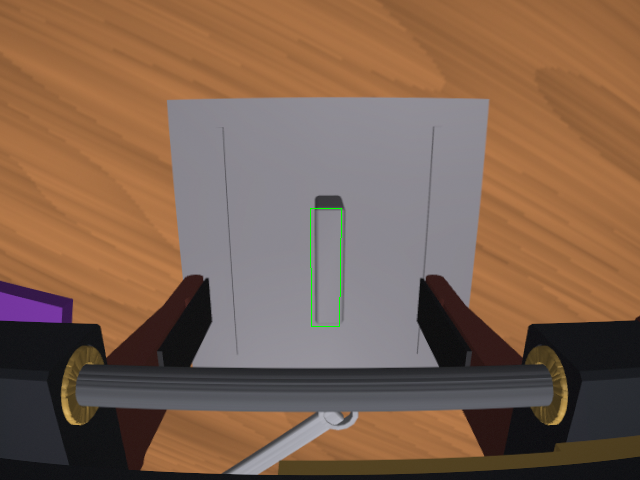

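The prediction sits within about 3 px of the rib (real rib centre is at column 329, predicted 326). I add that correction, descend and close.

```bash
python3 -m handwheel '[[1.5,0.45,-0.3,0,0,0,8.7],[3,0.45,-0.3,0,0,0,8.7],[4.5,0.45,-0.3,0,0,0,8.7],[5.4,0.45,-0.3,0,0,0,8.7],[5.4,0.45,-0.3,0,0,0,8.7],[5.4,0.45,-0.3,0,0,0,0.5],[5.4,0.45,-0.3,0,0,0,0.5],[5.4,0.45,-0.3,0,0,0,0.5],[5.4,0.45,-0.3,0,0,0,0.5],[5.4,0.45,-0.3,0,0,0,0.5],[5.4,0.45,-0.3,0,0,0,0.5],[5.4,0.45,-0.3,0,0,0,0.5]]'
```

```text
t: 5.6
position: [0.5014, 0.3018, 0.0767]
orientation: [1.967, 0.459, -1.966]
contact_force: [-0.8, -0.8, -0.1]
finger_gap: 0.0344
```

```bash
python3 -m handwheel '[[0,0,0,0,0,0,0.5],[0,0,0,0,0,0,0.5],[0,0,0,0,0,0,0.5],[0,0,0,0,0,0,0.5],[0,0,0,0,0,0,0.5],[-1,0,0,0,0,0,0.5],[-2.5,0,0,0,0,0,0.5],[-5,0,0,0,0,0,0.5],[-8,0,0,0,0,0,0.5],[-12,0,0,0,0,0,0.5],[-16,0,0,0,0,0,0.5],[-20,0,0,0,0,0,0.5]]'
python3 - <<'E'
from h import *
st()
for d in (-63.7,-106,-135): to([.5305,-.334,.30],down(d),d)
to([.45,0,.42],down(-63.7),"via")
mc=onplane(vision.calibration("scene"),[[115,236],[168,198.5],[215,228.5],[163,271]],.003);print(np.degrees(np.arctan2((mc[1]-mc[0])[1],(mc[1]-mc[0])[0])))
E
```

```text
t: 6.8
position: [0.5009, 0.3018, 0.2797]
orientation: [1.967, 0.46, -1.965]
contact_force: [0.1, -0.2, -2.8]
finger_gap: 0.0141
t 6.8 pos [0.5009 0.3018 0.2797] x [ 0.001  0.001 -1.   ] y [ 0.443 -0.896 -0.   ] q [-0.12  0.36 -0.67  1.69  0.24  1.18 -1.97] F [ 0.12 -0.2  -2.78] gap 0.0141
-63.7 shift cm [-2.07 58.3  25.54] turn [ 0.    -0.001  0.   ]
-106 shift cm [-2.07 58.3  25.54] turn [ 0.739 -0.001  0.   ]
-135 shift cm [-2.07 58.3  25.54] turn [ 1.245e+00 -1.000e-03  1.000e-03]
via shift cm [-14.05  24.79  17.93] turn [ 0.    -0.001  0.   ]
157.45577004178907
```

```bash
python3 -m handwheel '[[-4,1,1,0,0,0,0.5],[-8,4,3,0,0,0,0.5],[-11,7.5,6,0,0,0,0.5],[-14,11,8.5,0,0,0,0.5],[-14,14.5,11,0,0,0,0.5],[-14,18,13.5,0,0,0,0.5],[-14,21.5,16,0,0,0,0.5],[-14,25.5,18,-0.05,0,0,0.5],[-14,30,19,-0.15,0,0,0.5],[-14,34.5,20,-0.25,0,0,0.5],[-14,39,21,-0.35,0,0,0.5],[-14,43,22,-0.45,0,0,0.5]]'
python3 - <<'E'
from h import *
st(); to([.5305,-.334,.05],down(-22.5))
E
```

```text
t: 8.0
position: [0.4943, -0.1829, 0.418]
orientation: [1.676, 0.821, -1.674]
contact_force: [1.3, 0.5, -1.1]
finger_gap: 0.014
t 8.0 pos [ 0.4943 -0.1829  0.418 ] x [ 0.002 -0.001 -1.   ] y [ 0.791 -0.611  0.002] q [ 0.53  0.13 -0.33  1.62  0.04  1.4  -0.46] F [ 1.29  0.45 -1.09] gap 0.014
 shift cm [36.82 12.05  9.76] turn [-0.265 -0.    -0.002]
```

```bash
python3 -m handwheel '[[2,4,3,-0.1,0,0,0.5],[5,8,6,-0.2,0,0,0.5],[9,11,9,-0.26,0,0,0.5],[13,12,9.7,-0.265,0,0,0.5],[17,12,9.7,-0.265,0,0,0.5],[21,12,9.7,-0.265,0,0,0.5],[25,12,9.7,-0.265,0,0,0.5],[29,12,9.7,-0.265,0,0,0.5],[32.5,12,9.7,-0.265,0,0,0.5],[34.5,12,9.7,-0.265,0,0,0.5],[35.5,12,9.7,-0.265,0,0,0.5],[35.5,12,9.7,-0.265,0,0,0.5]]'
python3 - <<'E'
from h import *
st(); to([.5305,-.334,.035],down(-22.5))
E
```

```text
t: 9.2
position: [0.5293, -0.3311, 0.0614]
orientation: [1.495, 0.996, -1.496]
contact_force: [0.1, -0.4, -1.1]
finger_gap: 0.014
t 9.2 pos [ 0.5293 -0.3311  0.0614] x [-0.001  0.001 -1.   ] y [ 0.922 -0.386 -0.001] q [ 0.64  0.6  -0.24  1.79  0.19  0.77 -0.1 ] F [ 0.05 -0.39 -1.11] gap 0.014
 shift cm [2.64 0.22 0.22] turn [-0.004 -0.001  0.001]
```

```bash
python3 -m handwheel '[[0.8,0.2,0.2,0,0,0,0.5],[1.5,0.2,0.2,0,0,0,0.5],[2,0.2,0.2,0,0,0,0.5],[2.2,0.2,0.2,0,0,0,0.5],[2.4,0.2,0.2,0,0,0,0.5],[2.55,0.2,0.2,0,0,0,0.5],[2.65,0.2,0.2,0,0,0,0.5],[2.7,0.2,0.2,0,0,0,0.5],[2.7,0.2,0.2,0,0,0,0.5]]'
```

```text
t: 10.1
position: [0.5307, -0.3341, 0.0347]
orientation: [1.495, 0.994, -1.495]
contact_force: [-0.2, -0.1, -1.4]
finger_gap: 0.0141
```

```bash
python3 -m handwheel '[[0.1,0,0,0,0,0,0.5],[0.2,0,0,0,0,0,0.5],[0.25,0,0,0,0,0,0.5],[0.25,0,0,0,0,0,0.5]]'
```

```text
t: 10.5
position: [0.5307, -0.3342, 0.0346]
orientation: [1.495, 0.994, -1.496]
contact_force: [-6.8, 3.8, 18.1]
finger_gap: 0.0138
```

Contact with the mat (18 N). I ease off slightly, open, and lift away.

```bash
python3 -m handwheel '[[-0.1,0,0,0,0,0,0.5],[-0.2,0,0,0,0,0,0.5],[-0.2,0,0,0,0,0,5],[-0.2,0,0,0,0,0,8.7],[-0.2,0,0,0,0,0,8.7],[-0.2,0,0,0,0,0,8.7],[-0.2,0,0,0,0,0,8.7],[-0.2,0,0,0,0,0,8.7],[-2,0,0,0,0,0,8.7],[-5,0,0,0,0,0,8.7],[-10,0,0,0,0,0,8.7],[-15,0,0,0,0,0,8.7]]'
python3 - <<'E'
from h import *
st()
for n in ("scene",):
    im=vision.camera(n);cv2.imwrite("pics/scene1.png",im)
    for q in ("lid","mat","cover"):
        for d in vision.spot_in(n,q)[:2]:
            p=toworld(w2c(n),d["xyz"]);print(q,d["confidence"],p.round(3),proj(vision.calibration(n),p)[0].round())
to([.47,-.1,.45],down(-63.7),"via")
to([.475,.29,.33],down(-63.7),"box")
E
```

```text
t: 11.7
position: [0.53, -0.3337, 0.1831]
orientation: [1.495, 0.996, -1.496]
contact_force: [0.4, -0.5, 0.7]
finger_gap: 0.086
t 11.7 pos [ 0.53   -0.3337  0.1831] x [-0.002  0.001 -1.   ] y [ 0.922 -0.387 -0.002] q [ 0.66  0.46 -0.27  1.71  0.14  0.99 -0.05] F [ 0.38 -0.49  0.68] gap 0.086
lid 0.68 [ 0.542 -0.328  0.018] [162. 232.]
lid 0.56 [0.276 0.502 0.017] [491. 226.]
mat 0.58 [ 0.594 -0.288  0.003] [168. 254.]
cover 0.78 [0.511 0.29  0.006] [397. 280.]
via shift cm [-26.7  -14.64 -19.25] turn [ 0.715 -0.001 -0.003]
box shift cm [-14.76 -29.3  -55.41] turn [ 0.715 -0.001 -0.003]
```

```bash
python3 -m handwheel '[[-5,0,0,0,0,0,8.7],[-10,0,0,0,0,0,8.7],[-15,-3,-4,0.14,0,0,8.7],[-20,-6,-8,0.28,0,0,8.7],[-24,-9,-12,0.42,0,0,8.7],[-26,-12,-16,0.56,0,0,8.7],[-26,-14.6,-20,0.7,0,0,8.7],[-26,-16.5,-24.5,0.715,0,0,8.7],[-26,-18.5,-29,0.715,0,0,8.7],[-26,-20.5,-33.5,0.715,0,0,8.7],[-26,-22.5,-38,0.715,0,0,8.7],[-26,-24.5,-42.5,0.715,0,0,8.7]]'
python3 - <<'E'
from h import *
st();to([.475,.29,.30],down(-63.7),"box")
E
```

```text
t: 13.1
position: [0.4693, 0.1092, 0.4402]
orientation: [1.964, 0.459, -1.969]
contact_force: [0.9, -0.4, -0.3]
finger_gap: 0.0868
t 13.1 pos [0.4693 0.1092 0.4402] x [-0.002 -0.001 -1.   ] y [ 0.442 -0.897 -0.   ] q [ 0.16  0.05 -0.54  1.65  0.03  1.45 -1.49] F [ 0.88 -0.44 -0.34] gap 0.0868
box shift cm [ 14.01 -15.96  -8.54] turn [-0.001  0.002  0.   ]
```

```bash
python3 -m handwheel '[[3,-4,-2.1,0,0,0,8.7],[7,-8,-4.3,0,0,0,8.7],[10.5,-12,-6.4,0,0,0,8.7],[14,-16,-8.5,0,0,0,8.7],[14,-16,-8.5,0,0,0,8.7],[14,-16,-8.5,0,0,0,8.7],[14,-16,-8.5,0,0,0,8.7]]'
python3 - <<'E'
from h import *
st()
cal=vision.calibration("wrist"); im=vision.camera("wrist"); cv2.imwrite("pics/w3.png",im);np.savez("w3.npz",T=cal["world_to_cam"])
for d in vision.spot_in("wrist","cover")[:2]: p=toworld(np.array(cal["world_to_cam"]),d["xyz"]);print(d["confidence"],p.round(3),proj(cal,p)[0].round())
E
```

```text
t: 13.8
position: [0.4749, 0.2882, 0.3001]
orientation: [1.962, 0.459, -1.969]
contact_force: [0.2, 0.1, 0.0]
finger_gap: 0.087
t 13.8 pos [0.4749 0.2882 0.3001] x [-0.003 -0.002 -1.   ] y [ 0.444 -0.896  0.   ] q [-0.12  0.29 -0.66  1.72  0.19  1.2  -1.94] F [0.24 0.1  0.  ] gap 0.087
0.83 [0.509 0.298 0.01 ] [321. 155.]
```

View pics/w3.png

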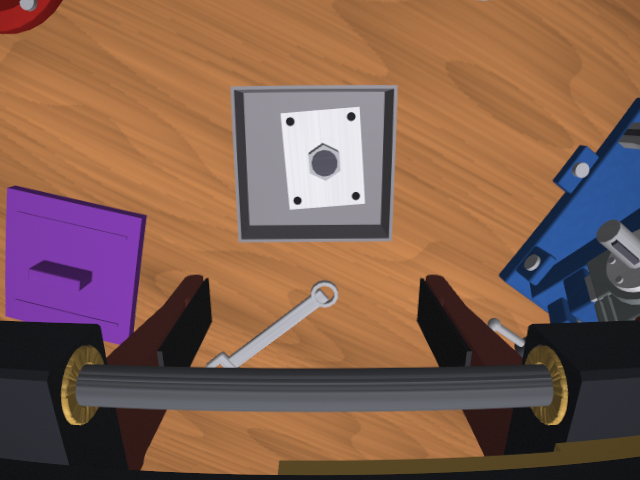

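The cover lies in the open box with its corners near (281,114),(359,107),(365,202),(290,210) and the hex breather at (323,160). Its long side runs up the image, so the ±y flats face the jaws.

```bash
python3 - <<'E'
from quad import *
im=cv2.imread("pics/w3.png");cal=dict(vision.calibration("wrist"));cal["world_to_cam"]=np.load("w3.npz")["T"]
q=quad(im,(262,97,112,125),lambda p:p.min(2)>200);print(q.round(1).tolist())
P=onplane(cal,q,.011);print(P.round(4).tolist());c=P.mean(0);print("centre",c.round(4))
e=[np.linalg.norm(P[(i+1)%4]-P[i]) for i in range(4)];print(np.round(e,4))
an=[np.degrees(np.arctan2(*(P[(i+1)%4]-P[i])[1::-1]))%180 for i in range(4)];print(np.round(an,2))
ys=np.mean([a%180 for a,l in zip(an,e) if l<.09]);ys2=np.mean([(a+90)%180 for a,l in zip(an,e) if l>.09]);print("y dir",ys-180,ys2-180)
yaw=(ys+ys2)/2-180
to([c[0],c[1],.08],down(yaw));to([c[0],c[1],.0225],down(yaw))
E
```

```text
[[358.9, 106.3], [364.4, 203.1], [289.3, 209.2], [280.2, 113.0]]
[[0.5696, 0.2855, 0.011], [0.4838, 0.2337, 0.011], [0.4423, 0.3025, 0.011], [0.5283, 0.3539, 0.011]]
centre [0.506  0.2939 0.011 ]
[0.1002 0.0804 0.1002 0.0799]
[ 31.16 121.12  30.88 121.11]
y dir -58.88541494260777 -58.97970423358251
 shift cm [22.18  0.73 -2.97] turn [-0.085  0.    -0.001]
 shift cm [27.93  0.73 -2.97] turn [-0.085  0.    -0.001]
```

```bash
python3 -m handwheel '[[4,0.7,-2.9,-0.085,0,0,5.5],[8,0.7,-3,-0.085,0,0,5.5],[12,0.7,-3,-0.085,0,0,5.5],[16,0.7,-3,-0.085,0,0,5.5],[19,0.7,-3,-0.085,0,0,5.5],[20,0.7,-3,-0.085,0,0,5.5],[20,0.7,-3,-0.085,0,0,5.5],[20,0.7,-3,-0.085,0,0,5.5]]'
python3 - <<'E'
from quad import *
st()
cal=vision.calibration("wrist");im=vision.camera("wrist");cv2.imwrite("pics/w4.png",im)
q=quad(im,(210,90,220,270),lambda p:p.min(2)>195);print(q.round(1).tolist())
P=onplane(cal,q,.011);c=P.mean(0);print("centre",c.round(4),[np.linalg.norm(P[(i+1)%4]-P[i]).round(4) for i in range(4)])
to([.506,.2939,.0225],down(-58.93))
to([c[0],c[1],.0225],down(-58.93))
cv2.imwrite("pics/w4c.png",im[60:420,100:540])
E
```

```text
t: 14.7
position: [0.5068, 0.296, 0.1036]
orientation: [1.918, 0.533, -1.912]
contact_force: [1.0, 0.3, 1.0]
finger_gap: 0.0551
t 14.7 pos [0.5068 0.296  0.1036] x [ 0.002  0.001 -1.   ] y [ 0.517 -0.856  0.   ] q [-0.19  0.55 -0.58  1.85  0.39  0.86 -2.  ] F [1.04 0.34 1.  ] gap 0.0551
[[248.4, 163.2], [387.1, 165.0], [378.7, 321.5], [254.5, 321.5]]
centre [0.5056 0.2938 0.011 ] [np.float64(0.0807), np.float64(0.1004), np.float64(0.0803), np.float64(0.1014)]
 shift cm [8.14 0.15 0.23] turn [ 0.001 -0.003 -0.   ]
 shift cm [8.14 0.14 0.27] turn [ 0.001 -0.003 -0.   ]
```

View pics/w4c.png

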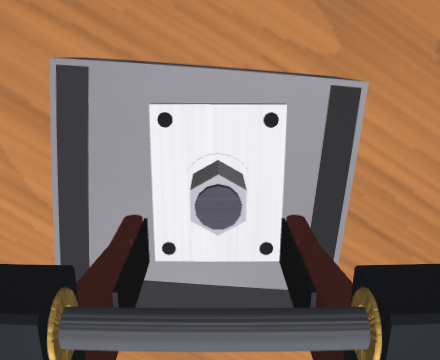

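```bash
python3 -m handwheel '[[2,0.1,0.2,0,0,0,5.5],[4,0.1,0.2,0,0,0,5.5],[6,0.1,0.2,0,0,0,5.5],[7,0.1,0.2,0,0,0,5.5],[7.4,0.1,0.2,0,0,0,5.5],[7.4,0.1,0.2,0,0,0,5.5],[7.4,0.1,0.2,0,0,0,5.5]]'
python3 - <<'E'
from h import *
st();to([.5058,.2938,.0225],down(-58.93))
E
```

```text
t: 15.45
position: [0.505, 0.2944, 0.0289]
orientation: [1.916, 0.534, -1.913]
contact_force: [-0.0, 0.1, -0.4]
finger_gap: 0.0546
t 15.45 pos [0.505  0.2944 0.0289] x [ 0.001  0.001 -1.   ] y [ 0.517 -0.856  0.   ] q [-0.24  0.65 -0.52  1.89  0.47  0.73 -2.06] F [-0.05  0.11 -0.37] gap 0.0546
 shift cm [ 0.64  0.09 -0.04] turn [ 0.001 -0.002 -0.   ]
```

```bash
python3 -m handwheel '[[0.3,0.05,-0.04,0,0,0,5.5],[0.5,0.07,-0.04,0,0,0,5.5],[0.5,0.07,-0.04,0,0,0,5.5],[0.5,0.07,-0.04,0,0,0,5.5],[0.5,0.07,-0.04,0,0,0,2],[0.5,0.07,-0.04,0,0,0,2],[0.5,0.07,-0.04,0,0,0,2],[0.5,0.07,-0.04,0,0,0,2],[0.5,0.07,-0.04,0,0,0,2],[0.5,0.07,-0.04,0,0,0,2],[0.5,0.07,-0.04,0,0,0,2],[0.5,0.07,-0.04,0,0,0,2]]'
```

```text
t: 16.65
position: [0.5051, 0.2934, 0.0228]
orientation: [1.914, 0.534, -1.914]
contact_force: [0.4, -0.0, 0.4]
finger_gap: 0.0302
```

```bash
python3 -m handwheel '[[-0.5,0,0,0,0,0,2],[-1.5,0,0,0,0,0,2],[-4,0,0,0,0,0,2],[-8,0,0,0,0,0,2],[-13,0,0,0,0,0,2],[-18,0,0,0,0,0,2],[-23,0,0,0,0,0,2],[-28,0,0,0,0,0,2],[-33,0,0,0,0,0,2],[-36,0,0,0,0,0,2],[-36,0,0,0,0,0,2],[-36,0,0,0,0,0,2]]'
cat >> h.py <<'E'
def tgt(F,yaw,sl,gap,ox=0,oy=0,depth=.0198):
    Rf=R.from_euler('z',yaw,degrees=True)*R.from_euler('y',-sl,degrees=True);M=Rf.as_matrix()
    Rt=R.from_matrix(np.array([-M[:,2],-M[:,1],-M[:,0]]).T)  # tool x=-fz, y=-fy, z=x*y
    assert abs(np.linalg.det(Rt.as_matrix())-1)<1e-6 and np.allclose(np.cross(Rt.as_matrix()[:,0],Rt.as_matrix()[:,1]),Rt.as_matrix()[:,2])
    return np.array(F)+M@[ox,oy,depth+gap],Rt
E
python3 - <<'E'
from h import *
st();P,Rt=tgt([.522,-.014,.2155],-8,28.1,.08);print(P,Rt.as_matrix().round(2).tolist());to(P,Rt);to(P+[0,0,.05],Rt)
E
```

```text
t: 17.85
position: [0.5045, 0.2934, 0.3829]
orientation: [1.915, 0.534, -1.914]
contact_force: [0.1, -0.3, -3.6]
finger_gap: 0.0301
t 17.85 pos [0.5045 0.2934 0.3829] x [ 0.001 -0.    -1.   ] y [ 0.518 -0.856  0.   ] q [-0.1   0.29 -0.68  1.54  0.18  1.38 -1.82] F [ 0.13 -0.31 -3.58] gap 0.0301
[ 0.47545048 -0.00745789  0.30353626] [[0.47, -0.14, -0.87], [-0.07, -0.99, 0.12], [-0.88, 0.0, -0.47]]
 shift cm [ 7.94 24.23 18.07] turn [0.67  0.47  0.167]
 shift cm [ 2.94 24.23 18.06] turn [0.67  0.47  0.167]
```

```bash
python3 -m handwheel '[[0,3,2.2,0,0,0,2],[0,6,4.5,0.1,0.07,0.02,2],[0,9,6.7,0.2,0.14,0.05,2],[0,12,9,0.3,0.21,0.07,2],[0,15,11.2,0.4,0.28,0.1,2],[0,18,13.5,0.5,0.35,0.12,2],[1,21,15.7,0.6,0.42,0.15,2],[2,24.2,18,0.67,0.47,0.167,2],[2.9,24.2,18,0.67,0.47,0.167,2],[2.9,24.2,18,0.67,0.47,0.167,2],[2.9,24.2,18,0.67,0.47,0.167,2],[2.9,24.2,18,0.67,0.47,0.167,2]]'
python3 - <<'E'
from h import *
st()
for n in ("wrist","scene","side"): cv2.imwrite(f"pics/{n}5.png",vision.camera(n))
np.savez("w5.npz",T=vision.calibration("wrist")["world_to_cam"])
P,Rt=tgt([.522,-.014,.2155],-8,28.1,.08);to(P,Rt)
from crop import crop
a=crop("pics/scene5.png",200,140,120,90);b=crop("pics/side5.png",270,120,120,90);c=cv2.resize(cv2.imread("pics/wrist5.png"),(400,300))
cv2.imwrite("pics/c5.png",np.vstack([np.hstack([a,b]),np.hstack([c,c*0])]))
E
```

```text
t: 19.05
position: [0.4767, -0.0054, 0.3539]
orientation: [-2.627, 0.181, 1.578]
contact_force: [-0.1, 0.4, -1.8]
finger_gap: 0.03
t 19.05 pos [ 0.4767 -0.0054  0.3539] x [ 0.465 -0.064 -0.883] y [-0.137 -0.991 -0.   ] q [ 0.3  -0.21 -0.44  2.14  0.07  0.72 -1.91] F [-0.07  0.45 -1.8 ] gap 0.03
 shift cm [4.41 0.17 2.46] turn [0.001 0.001 0.001]
```

View pics/c5.png

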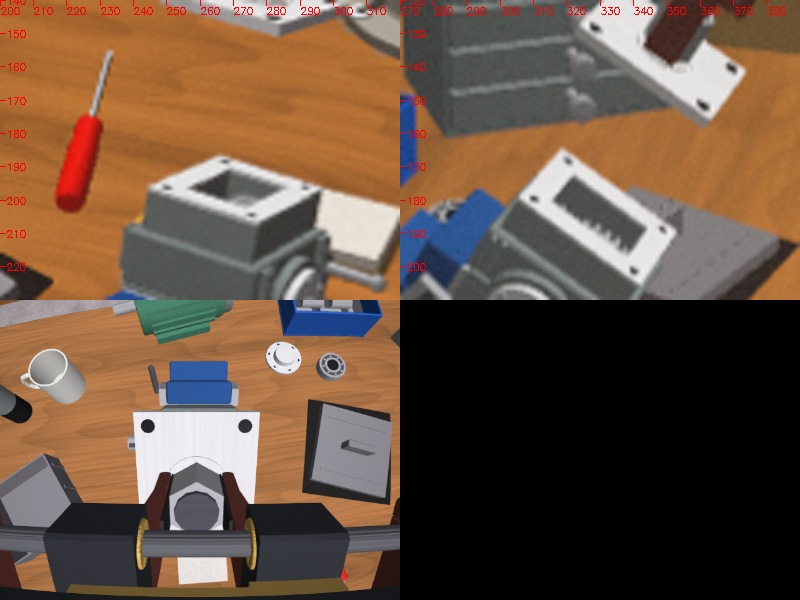

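The cover is held square in the jaws, the lid lies on the mat, and the flange is unobstructed at scene (265,190) and side (325,180). I refine the flange fit with subpixel corners in all three cameras.

```bash
cat > ff.py <<'E'
from quad import *
from scipy.optimize import least_squares
S=vision.calibration("scene");D=vision.calibration("side");W=dict(vision.calibration("wrist"));W["world_to_cam"]=np.load("w1.npz")["T"]
L=np.array([[.05,-.04,0],[.05,.04,0],[-.05,.04,0],[-.05,-.04,0]])
def pts(p): return p[:3]+L@(R.from_euler('z',p[3])*R.from_euler('y',-p[4])).as_matrix().T
x0=np.array([.522,-.014,.2155,-.14,.49])
obs=[]
for cal,f,box,th in ((S,"pics/scene5.png",(236,178,66,36),190),(D,"pics/side5.png",(296,158,64,54),190),(W,"pics/w1.png",(240,95,175,150),195)):
    im=cv2.imread(f);x,y,w,h=box;k=4 if cal is not W else 1
    big=cv2.resize(im[y:y+h,x:x+w],None,fx=k,fy=k,interpolation=cv2.INTER_CUBIC)
    q=quad(big,(0,0,big.shape[1],big.shape[0]),lambda p:p.min(2)>(165 if k>1 else 195))
    q=(q+.5)/k-.5+[x,y]; pr=proj(cal,pts(x0)); q=np.array([q[np.argmin(((q-a)**2).sum(1))] for a in pr]); print(f,q.round(1).tolist()); obs.append((cal,q))
def run(use,bias):
    def f(p):
        r=[(proj(obs[i][0],pts(p))+p[5+2*i:7+2*i]*bias-obs[i][1]).ravel()*(2 if i<2 else 1) for i in use]
        return np.concatenate(r+[p[5:]/1.5])
    r=least_squares(f,np.r_[x0,np.zeros(6)]);p=r.x;print(use,bias,p[:3].round(4),np.degrees(p[3:5]).round(2),"b",p[5:].round(1),"cost",round(r.cost,2));return p
if __name__=="__main__":
    for u in ([0,1],[2],[0,1,2]):
        for b in (0,1): run(u,b)
E
python3 ff.py
```

```text
pics/scene5.png [[243.2, 195.8], [276.5, 206.5], [296.5, 196.1], [265.6, 186.3]]
pics/side5.png [[318.1, 164.2], [304.8, 178.7], [341.9, 205.5], [352.9, 188.6]]
pics/w1.png [[396.1, 165.4], [315.7, 108.9], [263.7, 189.1], [332.7, 234.2]]
[0, 1] 0 [ 0.5198 -0.0158  0.2134] [-8.25 27.85] b [0. 0. 0. 0. 0. 0.] cost 1.79
[0, 1] 1 [ 0.5202 -0.0149  0.2146] [-8.25 27.85] b [-0.3  0.2  0.2  0.3  0.   0. ] cost 1.72
[2] 0 [ 0.5225 -0.0135  0.2184] [-7.86 28.5 ] b [0. 0. 0. 0. 0. 0.] cost 0.08
[2] 1 [ 0.5225 -0.0135  0.2184] [-7.86 28.51] b [-0. -0. -0.  0. -0. -0.] cost 0.08
[0, 1, 2] 0 [ 0.5212 -0.0145  0.2144] [-8.04 27.84] b [0. 0. 0. 0. 0. 0.] cost 11.58
[0, 1, 2] 1 [ 0.5221 -0.0137  0.2165] [-8.03 27.96] b [-0.5  0.1  1.1  0.8  0.1 -0.3] cost 2.36
```

```bash
python3 - <<'E'
from h import *
P,Rt=tgt([.5215,-.0143,.2155],-8.1,28.1,.025);to(P,Rt)
E
```

```text
shift cm [9.89 0.21 2.5 ] turn [0.002 0.001 0.002]
```

```bash
python3 -m handwheel '[[2,0.2,1,0,0,0,2],[4,0.2,2,0.001,0,0.001,2],[6,0.2,2.5,0.002,0,0.002,2],[8,0.2,2.5,0.002,0,0.002,2],[9.4,0.2,2.5,0.002,0,0.002,2],[9.9,0.2,2.5,0.002,0,0.002,2],[9.9,0.2,2.5,0.002,0,0.002,2],[9.9,0.2,2.5,0.002,0,0.002,2],[9.9,0.2,2.5,0.002,0,0.002,2]]'
python3 - <<'E'
from h import *
st()
for n in ("scene","side"): cv2.imwrite(f"pics/{n}6.png",vision.camera(n))
s=readout.sense();np.savez("s6.npz",p=s["position"],o=s["orientation"])
P,Rt=tgt([.5215,-.0143,.2155],-8.1,28.1,.025);to(P,Rt)
from crop import crop
cv2.imwrite("pics/c6.png",np.hstack([crop("pics/scene6.png",220,150,100,75),crop("pics/side6.png",285,130,100,75)]))
E
```

```text
t: 20.1
position: [0.5004, -0.012, 0.2556]
orientation: [-2.627, 0.188, 1.575]
contact_force: [0.4, -1.3, -1.9]
finger_gap: 0.0301
t 20.1 pos [ 0.5004 -0.012   0.2556] x [ 0.466 -0.067 -0.882] y [-0.142 -0.99   0.001] q [ 0.34 -0.04 -0.52  2.25  0.3   0.47 -2.13] F [ 0.4  -1.29 -1.9 ] gap 0.0301
 shift cm [ 0.04 -0.08  0.  ] turn [-0.001 -0.    -0.001]
```

View pics/c6.png

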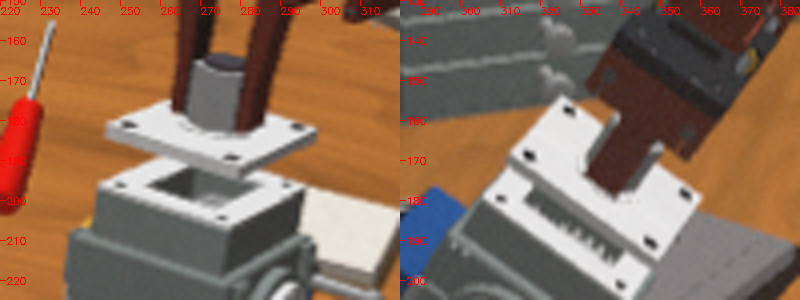

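The crops show the cover hovering parallel about 25 mm over the flange: scene cover corners (246.5,181),(280,191),(299,182.5), side corners (327,154),(312,169.5),(360.5,179.5),(349,195.5). Comparing these with the FK prediction cancels the camera calibration error.

```bash
cat > rel.py <<'E'
from ff import *
import io
z=np.load("s6.npz");Rt=R.from_rotvec(z["o"]).as_matrix();n=-Rt[:,0];fy=-Rt[:,1];fx=-Rt[:,2]
M=np.array([fx,fy,n]).T; c=z["p"]-n*(.0198-.008)
yaw=np.degrees(np.arctan2(fx[1],fx[0]));sl=np.degrees(np.arcsin(fx[2]));print("FK top",c.round(4),yaw.round(2),sl.round(2))
P=c+L@M.T
man={"scene":np.array([[246.5,180.75],[280,191],[299.2,182.5],[263,174.5]]),"side":np.array([[327,153.7],[312,169.5],[348.7,195.5],[360.5,179.5]])}
for nme,cal,f in(("scene",S,"pics/scene6.png"),("side",D,"pics/side6.png")):
    pr=proj(cal,P);print(nme,"pred",pr.round(1).tolist());
    x,y=(pr.min(0)-6).astype(int);w,h=(pr.max(0)-pr.min(0)+12).astype(int)
    im=cv2.imread(f);pad=np.zeros(im.shape[:2],np.uint8);cv2.fillConvexPoly(pad,np.int32(pr.mean(0)+(pr-pr.mean(0))*1.12),1)
    im=im*pad[...,None]
    big=cv2.resize(im[y:y+h,x:x+w],None,fx=4,fy=4,interpolation=cv2.INTER_CUBIC)
    for th in (165,190):
        try:
            q=quad(big,(0,0,big.shape[1],big.shape[0]),lambda p:p.min(2)>th);q=(q+.5)/4-.5+[x,y];q=np.array([q[np.argmin(((q-a)**2).sum(1))] for a in pr]);print(th,(q-pr).round(1).tolist())
        except Exception as e: print(th,e)
    print("manual-pred",(man[nme]-pr).round(1).tolist())
F=np.array([.5215,-.0143,.2155,np.radians(-8.1),np.radians(28.1)])
for i,nme in((0,"scene"),(1,"side"),(2,"wrist")): print("flange obs-pred",nme,(obs[i][1]-proj(obs[i][0],pts(F))).round(1).tolist())
E
python3 rel.py
```

```text
pics/scene5.png [[243.2, 195.8], [276.5, 206.5], [296.5, 196.1], [265.6, 186.3]]
pics/side5.png [[318.1, 164.2], [304.8, 178.7], [341.9, 205.5], [352.9, 188.6]]
pics/w1.png [[396.1, 165.4], [315.7, 108.9], [263.7, 189.1], [332.7, 234.2]]
FK top [ 0.5058 -0.0129  0.245 ] -8.16 28.11
scene pred [[245.7, 180.7], [279.2, 191.4], [298.9, 182.1], [267.6, 172.4]]
165 [[-0.3, 0.3], [-0.1, 0.2], [-1.2, 0.3], [-4.8, 1.5]]
190 [[4.3, -1.5], [-0.4, -0.1], [-1.0, 0.0], [-6.6, 2.6]]
manual-pred [[0.8, 0.0], [0.8, -0.4], [0.3, 0.4], [-4.6, 2.1]]
side pred [[324.1, 153.0], [311.1, 167.3], [348.3, 194.2], [359.3, 178.4]]
165 [[0.8, 0.2], [0.8, 0.8], [1.0, 1.0], [0.9, 0.5]]
190 [[0.8, 0.7], [1.2, 0.6], [0.9, 0.4], [0.5, 0.5]]
manual-pred [[2.9, 0.7], [0.9, 2.2], [0.4, 1.3], [1.2, 1.1]]
flange obs-pred scene [[-0.7, 0.1], [-0.4, -0.1], [-0.1, 0.0], [-0.1, 0.1]]
flange obs-pred side [[0.8, 0.6], [0.6, 0.5], [1.1, 1.0], [1.0, 0.1]]
flange obs-pred wrist [[0.5, -1.2], [-0.8, -1.5], [-0.4, -0.6], [0.0, -0.9]]
```

Residuals of the held cover (scene ≈(-0.3,0.2), side ≈(0.9,0.6) px) match those of the flange estimate (scene ≈(-0.3,0), side ≈(0.9,0.55) px), so the target is good to under 1 mm. I approach along the normal.

```bash
python3 -m handwheel '[[0.5,-0.08,0,0,0,0,2],[1,-0.08,0,0,0,0,2],[1.4,-0.08,0,0,0,0,2],[1.7,-0.08,0,0,0,0,2],[1.9,-0.08,0,0,0,0,2],[2,-0.08,0,0,0,0,2],[2.1,-0.08,0,0,0,0,2],[2.15,-0.08,0,0,0,0,2],[2.15,-0.08,0,0,0,0,2],[2.15,-0.08,0,0,0,0,2]]'
python3 - <<'E'
from h import *
st();P,Rt=tgt([.5215,-.0143,.2155],-8.1,28.1,0);to(P,Rt)
E
```

```text
t: 21.2
position: [0.5103, -0.0128, 0.2358]
orientation: [-2.626, 0.188, 1.576]
contact_force: [-0.3, 0.6, -1.7]
finger_gap: 0.0296
t 21.2 pos [ 0.5103 -0.0128  0.2358] x [ 0.465 -0.067 -0.883] y [-0.142 -0.99   0.001] q [ 0.33  0.01 -0.53  2.26  0.39  0.44 -2.23] F [-0.31  0.57 -1.71] gap 0.0296
 shift cm [ 0.34 -0.01 -0.04] turn [-0.001  0.001 -0.001]
```

```bash
python3 -m handwheel '[[0.1,0,-0.04,0,0,0,2],[0.15,0,-0.04,0,0,0,2],[0.2,0,-0.04,0,0,0,2],[0.25,0,-0.04,0,0,0,2],[0.25,0,-0.04,0,0,0,2],[0.25,0,-0.04,0,0,0,2]]'
```

```text
t: 21.8
position: [0.5118, -0.013, 0.2336]
orientation: [-2.626, 0.188, 1.577]
contact_force: [-0.2, 0.3, -2.1]
finger_gap: 0.03
```

```bash
python3 -m handwheel '[[0.05,0,0,0,0,0,2],[0.05,0,0,0,0,0,2],[0.05,0,0,0,0,0,2]]'
```

```text
t: 22.1
position: [0.512, -0.013, 0.2331]
orientation: [-2.626, 0.188, 1.577]
contact_force: [-0.5, 0.1, -1.6]
finger_gap: 0.0303
```

```bash
python3 -m handwheel '[[0.04,0,0,0,0,0,2],[0.08,0,0,0,0,0,2],[0.08,0,0,0,0,0,2],[0.08,0,0,0,0,0,2]]'; 
```

```text
t: 22.5
position: [0.5123, -0.0131, 0.2326]
orientation: [-2.626, 0.188, 1.577]
contact_force: [-3.7, 0.2, 1.7]
finger_gap: 0.0296
```

```bash
python3 -m handwheel '[[0.04,0,0,0,0,0,2],[0.06,0,0,0,0,0,2],[0.06,0,0,0,0,0,2],[0.06,0,0,0,0,0,2]]'; python3 -c "from h import *;st();print(readout.sense()['ft_torque']);to(*tgt([.5215,-.0143,.2155],-8.1,28.1,0))"
```

```text
t: 22.9
position: [0.5123, -0.0132, 0.2323]
orientation: [-2.626, 0.189, 1.577]
contact_force: [-10.1, -0.3, 8.9]
finger_gap: 0.0299
t 22.9 pos [ 0.5123 -0.0132  0.2323] x [ 0.465 -0.068 -0.883] y [-0.143 -0.99   0.001] q [ 0.33  0.02 -0.53  2.26  0.41  0.43 -2.24] F [-10.06  -0.27   8.91] gap 0.0299
[0.28904704 1.13934259 0.03005789]
 shift cm [-0.06 -0.02 -0.02] turn [-0.001  0.001 -0.002]
```

```bash
python3 - <<'E'
from h import *
for n in ("scene","side"): cv2.imwrite(f"pics/{n}7.png",vision.camera(n))
from crop import crop
cv2.imwrite("pics/c7.png",np.hstack([crop("pics/scene7.png",236,170,72,54),crop("pics/side7.png",295,145,72,54)]))
st()
E
```

```text
t 23.0 pos [ 0.5123 -0.0132  0.2323] x [ 0.465 -0.068 -0.883] y [-0.143 -0.99   0.001] q [ 0.33  0.02 -0.53  2.26  0.41  0.43 -2.24] F [-10.13   0.28   8.55] gap 0.0297
```

View pics/c7.png

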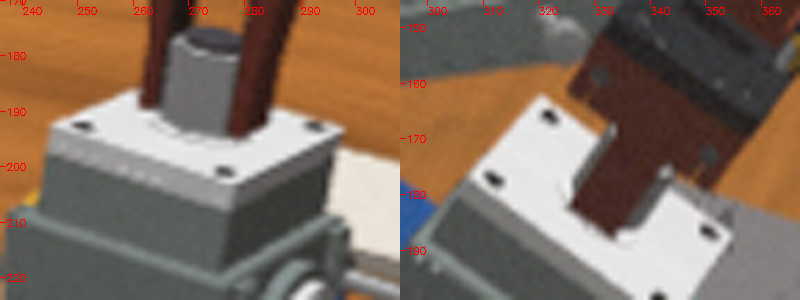

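The crops show the cover sitting on the flange with edges lining up (scene corners (245,193),(278,203),(298,194)). The side band at the high edge looks a bit thick, so I measure it against the hovering picture.

```bash
python3 - <<'E'
from h import *
S=vision.calibration("scene")
def M(p,o):
    Rt=R.from_rotvec(o).as_matrix();return np.array([-Rt[:,2],-Rt[:,1],-Rt[:,0]]).T,p
s=readout.sense();z=np.load("s6.npz")
for f,p,o in(("pics/scene6.png",z["p"],z["o"]),("pics/scene7.png",s["position"],s["orientation"])):
    A,p=M(p,o);g=cv2.GaussianBlur(cv2.imread(f),(3,1),0).astype(float).mean(2)
    for y in (-.03,-.01,.01,.03):
        top=p+A@[.05,y,-.0118];bot=p+A@[.05,y,-.0198]
        a,b=proj(S,[top,bot]);d=(b-a)/np.linalg.norm(b-a)
        L=np.arange(-3,10,1.)
        prof=[cv2.remap(g.astype(np.float32),np.float32([[(a+d*t)[0]]]),np.float32([[(a+d*t)[1]]]),cv2.INTER_LINEAR)[0,0] for t in L]
        print(f[5:11],y,"len",np.linalg.norm(b-a).round(2),np.round(prof).astype(int))
E
```

```text
scene6 -0.03 len 3.62 [195 167 151 162 154 153 137  99  97  97 105 110 113]
scene6 -0.01 len 3.64 [228 228 218 175 155 152 132 126 167 213 229 230 229]
scene6 0.01 len 3.66 [229 229 216 182 155 159 173 165  96  62  56  57  57]
scene6 0.03 len 3.68 [225 208 173 171 153 153 136  96  93  93  96 116 145]
scene7 -0.03 len 3.55 [197 168 181 168 155 156 154 135 105  92  92  92  92]
scene7 -0.01 len 3.57 [228 227 209 173 156 155 155 138 105  90  91  91  91]
scene7 0.01 len 3.59 [230 229 215 164 156 158 162 138 101  92  93  91  90]
scene7 0.03 len 3.61 [223 198 191 161 153 153 152 137 102  92  92  91  91]
```

```bash
python3 - <<'E'
from h import *
S=vision.calibration("scene");D=vision.calibration("side")
P,Rt=tgt([.5215,-.0143,.2155],-8.1,28.1,0);Rt=Rt.as_matrix();A=np.array([-Rt[:,2],-Rt[:,1],-Rt[:,0]]).T;F=np.array([.5215,-.0143,.2155])
def pr(f,cal,a,b,L):
    g=cv2.imread(f).astype(np.float32).mean(2);a,b=proj(cal,[a,b]);d=(b-a)/np.linalg.norm(b-a);q=np.float32([a+d*t for t in L])
    return np.round(cv2.remap(g,q[:,0][None],q[:,1][None],cv2.INTER_LINEAR)[0]).astype(int), np.linalg.norm(b-a).round(2)
L=np.arange(-7,8,1.)
for y in (-.03,-.01,.01,.03):
  for f in("pics/scene5.png","pics/scene7.png"): print("high",y,f[5:11],*pr(f,S,F+A@[.05,y,0],F+A@[.05,y,-.008],L))
for x in (-.04,-.02,.0,.02,.04):
  for f in("pics/side5.png","pics/side7.png"): print("+y side",x,f[5:11],*pr(f,D,F+A@[x,.04,0],F+A@[x,.04,-.008],L))
  for f in("pics/scene5.png","pics/scene7.png"): print("+y scene",x,f[5:11],*pr(f,S,F+A@[x,.04,0],F+A@[x,.04,-.008],L))
E
```

```text
high -0.03 scene5 [109 113 119 147 207 203 191 178 128  93  91  91  91  92  89] 3.54
high -0.03 scene7 [158 212 151 196 156 154 154 150 131  94  91  93  92  91  91] 3.54
high -0.01 scene5 [227 227 206 157 202 226 217 172 124  96  90  91  91  91  90] 3.56
high -0.01 scene7 [227 228 226 195 163 155 154 150 126  97  90  91  91  91  91] 3.56
high 0.01 scene5 [ 55  56  57  92 176 227 216 178 124  96  91  90  90  90  89] 3.57
high 0.01 scene7 [230 230 227 195 159 156 160 156 124  96  92  92  91  90  91] 3.57
high 0.03 scene5 [118 140 146 176 211 220 202 169 125  93  92  93  91  91  92] 3.59
high 0.03 scene7 [226 218 204 190 154 153 152 148 128  93  91  92  90  90  92] 3.59
+y side -0.04 side5. [229 229 229 221 180 195 220 177 109  81  78  77  77  77  77] 2.95
+y side -0.04 side7. [211 175 117 190 194 138 124 119 101  82  79  78  79  79  79] 2.95
+y scene -0.04 scene5 [108 102  98  97 102 138 199 134  72  63  64  57  56  57  58] 3.37
+y scene -0.04 scene7 [108 118 169 207 160  93  91  90  74  63  64  57  57  58  59] 3.37
+y side -0.02 side5. [102 139 190 223 228 229 225 180 111  80  77  77 
[... 629 characters left out ...]

+y side 0.02 side5. [ 85 116 178 219 229 231 222 169 100  80  78  78  77  80  77] 2.95
+y side 0.02 side7. [231 230 231 226 183 131 119 117  97  79  79  79  77  77  78] 2.95
+y scene 0.02 scene5 [182 216 226 228 229 227 207 151  75  61  55  56  57  57  58] 3.52
+y scene 0.02 scene7 [229 229 225 195 129  93  93  85  76  64  57  55  55  57  54] 3.52
+y side 0.04 side5. [230 228 228 216 166 118 199 167 105  79  76  76  74  77  77] 2.96
+y side 0.04 side7. [214 119 106 191 182 125 121 117  99  83  79  78  76  76  77] 2.96
+y scene 0.04 scene5 [176 219 227 228 228 225 200 137  78  63  58  57  57  56  56] 3.57
+y scene 0.04 scene7 [229 229 223 179 124  93  93  89  77  63  58  57  57  56  56] 3.57
```

The lower-edge transition matches the flange's own edge at every sampled point (a thin light lip explains the extra width), so the cover is seated and centred. The top edge hints at about 0.4° excess slope, so I trim 0.3° and hold.

```bash
python3 -m handwheel '[[0,0,0,0,-0.003,0,2],[0,0,0,0,-0.005,0,2],[0,0,0,0,-0.005,0,2],[0,0,0,0,-0.005,0,2],[0,0,0,0,-0.005,0,2],[0,0,0,0,-0.005,0,2],[0,0,0,0,-0.005,0,2]]'; python3 - <<'E'
from h import *
st();print(readout.sense()["ft_torque"].round(2))
im=vision.camera("scene")
for d in vision.spot_in("scene","lid")[:2]: print("lid",d["confidence"],toworld(w2c("scene"),d["xyz"]).round(3))
cv2.imwrite("pics/scene8.png",im);cv2.imwrite("pics/side8.png",vision.camera("side"))
S=vision.calibration("scene");D=vision.calibration("side")
P,Rt=tgt([.5215,-.0143,.2155],-8.1,28.1,0);Rt=Rt.as_matrix();A=np.array([-Rt[:,2],-Rt[:,1],-Rt[:,0]]).T;F=np.array([.5215,-.0143,.2155])
for nm,cal in(("scene",S),("side",D)):
  for k in (7,8):
    g=cv2.imread(f"pics/{nm}{k}.png").astype(np.float32).mean(2);r=[]
    for x in np.linspace(-.03,.03,25):
        a,b=proj(cal,[F+A@[x,.04,0],F+A@[x,.04,.008]]);d=(b-a)/8;ts=np.arange(2,14,.1);q=np.float32([a+d*t for t in ts])
        v=cv2.remap(g,q[:,0][None],q[:,1][None],cv2.INTER_LINEAR)[0];th=175 if nm=="side" else 160
        r.append(ts[np.argmax(v>th)])
    c=np.polyfit(np.linspace(-.03,.03,25)*1000,r,1);print(nm,k,"height mm",c[1].round(2),"tilt deg",np.degrees(c[0]).round(2))
E
```

```text
t: 23.7
position: [0.5124, -0.0132, 0.2323]
orientation: [-2.622, 0.189, 1.583]
contact_force: [-9.4, 0.2, 6.8]
finger_gap: 0.0299
t 23.7 pos [ 0.5124 -0.0132  0.2323] x [ 0.461 -0.067 -0.885] y [-0.142 -0.99   0.001] q [ 0.33  0.02 -0.53  2.25  0.4   0.44 -2.24] F [-9.38  0.17  6.84] gap 0.0299
[0.28 1.07 0.02]
lid 0.81 [ 0.542 -0.324  0.015]
lid 0.79 [0.275 0.5   0.014]
scene 7 height mm 7.66 tilt deg 0.72
scene 8 height mm 7.66 tilt deg 0.7
side 7 height mm 7.6 tilt deg 0.5
side 8 height mm 7.62 tilt deg 0.47
```

The cover's measured tilt did not follow the 0.3° tool turn. So it is seated flat on the face, and the true slope is about 28.6°, as the wrist-only fit said. I turn the tool back towards that to unload the grip.

```bash
python3 -m handwheel '[[0,0,0,0,0.003,0,2],[0,0,0,0,0.006,0,2],[0,0,0,0,0.01,0,2],[0,0,0,0,0.01,0,2],[0,0,0,0,0.01,0,2],[0,0,0,0,0.01,0,2],[0,0,0,0,0.01,0,2],[0,0,0,0,0.01,0,2]]'; python3 - <<'E'
from h import *
S=vision.calibration("scene");D=vision.calibration("side")
for n in("scene","side"): cv2.imwrite(f"pics/{n}9.png",vision.camera(n))
st();print(readout.sense()["ft_torque"].round(2))
P,Rt=tgt([.5215,-.0143,.2155],-8.1,28.1,0);Rt=Rt.as_matrix();A=np.array([-Rt[:,2],-Rt[:,1],-Rt[:,0]]).T;F=np.array([.5215,-.0143,.2155])
for nm,cal in(("scene",S),("side",D)):
    g=cv2.imread(f"pics/{nm}9.png").astype(np.float32).mean(2);r=[]
    for x in np.linspace(-.03,.03,25):
        a,b=proj(cal,[F+A@[x,.04,0],F+A@[x,.04,.008]]);d=(b-a)/8;ts=np.arange(2,14,.1);q=np.float32([a+d*t for t in ts])
        v=cv2.remap(g,q[:,0][None],q[:,1][None],cv2.INTER_LINEAR)[0];r.append(ts[np.argmax(v>(175 if nm=="side" else 160))])
    c=np.polyfit(np.linspace(-.03,.03,25)*1000,r,1);print(nm,"height",c[1].round(2),"tilt",np.degrees(c[0]).round(2))
E
```

```text
t: 24.65
position: [0.5125, -0.0132, 0.2323]
orientation: [-2.63, 0.189, 1.57]
contact_force: [-8.3, 0.1, 7.6]
finger_gap: 0.0301
t 24.75 pos [ 0.5125 -0.0132  0.2323] x [ 0.47  -0.069 -0.88 ] y [-0.143 -0.99   0.001] q [ 0.33  0.02 -0.53  2.26  0.42  0.42 -2.25] F [-7.6  -1.32  6.26] gap 0.0296
[0.35 1.34 0.08]
scene height 7.67 tilt 0.73
side height 7.6 tilt 0.49
```

Cover tilt and height did not change through the tool turns, so it is flush. The normal push is about 10 N. I hand in.

```bash
python3 -c "from bench import bot;print(bot.finish_job())"
```

```text
the job is handed in; nothing more can be done
None
```

The job is handed in with the arm still holding the cover on the flange, at about 25 s of the 72 s allowed. No verdict is reported back.

**Lid:** The grey lid (not the purple look-alike) was lifted off the box and set on the mat at about the mat's centre. It touched down with 18 N, then I let go and lifted away. The last scene picture still shows it there, right way up at the height expected for lying on the mat.

**Cover:** I gripped the cover by its hex breather flats, carried it over and pressed it on the flange. The last readings show:
- **Push:** about 10 N along the face normal, within the 4 to 35 N wanted.
- **Grip:** the fingers stand 30 mm apart, the width of the hex.
- **Centring:** the camera residuals of cover and flange agreed to about 0.5 px just before contact, so the centring should be good to about 1 mm. Afterwards the cover's lower edge lay on the flange edge wherever I sampled it.
- **Flushness:** the cover's tilt in the pictures did not change when I turned the tool 0.3° one way and then 0.6° back, so I take it to be seated flat.

**Checks that disagreed:**
- The flange slope came out as 27.9° from the fixed cameras and 28.5° from the wrist camera. The seated cover fits the steeper value.
- My first small trim therefore went the wrong way, and I undid it.
- A sideways push of about 3 N along the slope remained in the last force readings.

I did not recheck the bystanders one by one, but nothing in the pictures or the forces suggested that any had been touched.

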